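Open the terminal box and hold its cover up for inspection

ROBOT

A 6-joint arm with a two-finger parallel gripper is mounted at the origin on the work surface; the furniture and walls round the work are solid. World frame = base frame: x ahead of the robot, y to its left, z up, the work surface at z = 0. Lengths are in mm, angles in rad, forces in N, time in s.
With the tool pointing down it reaches from about 275 to 1000 mm from the base axis. Payload 8.4 kg.
Tool frame: the origin (TCP) lies between the finger pads; the fingertips stand 22 mm ahead of it and the grasp point (between the pads) lies 3 mm ahead of it (r.nose_length is the z of the fingertips in the tool frame, in mm); z points along the fingers, y is the line along which they close (so a half turn about z gives the same grasp; the last joint's range is limited). The gripper opens to 85 mm and grips with 20 to 120 N. Pads are 22 mm wide; open, the fingers measure 114 mm over their backs; the gripper's body (76 mm by 85 mm) begins 54 mm behind the grasp point. The pads swing forward as they close: fully open they stand 13 mm farther back than shut.
Start: joints at [-1.203, 0.353, 1.633, -0, 1.155, -0.002], TCP at [225.892, -582.753, 233.081] pointing down, gripper open.
Joint ranges: [-2.63, 2.63], [-0.92, 2.1], [0.06, 2.66], [-1.3, 4.44], [0, 2.69], [-3.02, 3.02]. Speed limits (rad/s): [2.22, 2.22, 2.79, 3.14, 3.14, 3.14].

INTERFACE

Orientations are given as [roll, pitch, yaw] about the fixed x, y, z axes, in that order (R = Rz(yaw) Ry(pitch) Rx(roll)).
In Python, from rig import r gives the robot as it stands.
- The arm moves only by the shell command python3 steer.py 'ROWS' [FORCE]. ROWS is rows parted by semicolons, their numbers by spaces, 1 to 5 of them, each of 7 numbers: a rotation vector rx, ry, rz in rad, then dx, dy, dz in mm, then the opening from 0.0 (shut) to 1.0 (fully open); each row shifts and turns the commanded pose from where the row before left it, along the tool's axes as they then stand; what a row does not reach is not made up. A row lasts 1/12 s, in which the tool goes at most 41.7 mm and 0.125 rad, less where a joint would pass 70% of its speed; a pose out of reach is approached as far as the arm can. The fingers move at their own pace and stop on an object; FORCE is the grip in N (left out, the last holds). Time passes only in rows, so rows that do not move let the fingers close. It prints the time, the measured TCP pose, the force, the opening and the grip force at its end.
- r.sense(): the state, without advancing time (a new reading comes with each control period).
- r.grab_frame(name): name is "scene" or "side" or "wrist"; returns the picture (384x512x3 uint8, red, green, blue); there is no depth.
- r.camera_params(name): a dict with "fx", "fy", "cx", "cy" (pixels), "dist_coeffs" ([k1, k2, p1, p2, k3] as OpenCV has them; the pictures are not rectified), "rvec" (rotation vector, rad) and "tvec" (3), from world to camera coordinates, as OpenCV has them. Camera axes: x right, y down, z forward; pixel columns grow to the right and rows downward; lengths in mm; the calibration is good to about 2 mm. A picture is of the moment at which its call begins: read the wrist's pose just before it. camera_params takes no time and is no camera call; for the wrist camera it gives the pose at the moment of the call.
- r.sign_off(): hands the job in; it is judged then, once.
The state is a dict: "clock": time; "qpos": joint angles; "qvel": joint speeds; "joint_efforts": joint torques, N m; "eef_pos": TCP position; "tcp_rot": TCP orientation; "contact_force": force on the tool from outside, world axes, zero at the start; "wrist_torque": the same for the moment, N m; "opening": opening from 0.0 (shut) to 1.0 (fully open); "grasp_force": force on a finger pad.
Only numpy, scipy, OpenCV 4.12 (cv2) and the standard library are available. Lean on these libraries where they do the work, as an engineer would, in place of code of your own. Each camera call takes 0.05 s, during which the arm holds its last target. There are 200 camera calls.

TASK

Open the grey terminal box for inspection: take the T-handled key from its wooden stand, use it to turn both captive cover screws a quarter turn anticlockwise to their stops (never turn them with the fingers), and put the key back upright in its stand. Then lift the loose cover plate straight up and finish still holding it in the gripper, level and motionless, about 10 cm above its seat over the box. Do not lift the cover while a screw still holds it, and leave the masking tape, the screw carton and the tape measure where they are.

Things in the scene. Friction and masses are not known exactly. Their poses are not given: they have to be found in the camera images.
- box: Grey terminal box 120 (x) x 170 (y) x 45 mm, fixed to the worktop, left or right. Origin: centre of its underside, z up. A neck 44 x 78 mm on top carries the cover at height 57 mm. Screw bosses at x = 0, y = +62 and -62 mm. Four locating pins, 6 mm across, top at 63 mm, at x = +-24.5, y = +-41.5 mm close round the cover's ends. Two black cable glands stick out 19 mm at the +x side.
- cover: Light grey zinc plate with round ends, 58 (x) x 92 (y) x 8 (z) mm, about 0.12 kg; sides straight within 17 mm of its middle. Origin: centre of its underside, 57 mm above the box's origin when seated, axes as the box. It overhangs the neck by 7 mm at the long sides: take it across its 58 mm from above, fingertips reaching a little below its edges; the box's top is 12 mm below them.
- screw_a (a point): Captive screw at y = +62 mm of the box. Origin: on its vertical axis, 66 mm above the box's underside. A yellow tongue 12 mm wide, 4 mm thick, reaches 28 mm from the axis along the screw's own -y, 1 mm above the cover when fastened. On it a red upright blade along the screw's own y, 18 mm long, 5 mm thick, 7 to 17 mm above the origin, rounded on top; all turns together.
- screw_b (a point): The same kind of screw at y = -62 mm of the box; its own y axis points the other way (half a turn in yaw from screw_a), so its tongue also reaches over the cover.
- turn_a (a joint): Turn of screw_a in rad: 0 = tongue straight over the cover (own axes parallel to the box), grows anticlockwise seen from above to its hard stop at 1.57 = tongue clear of the cover; starts between 0 and 0.3. Friction 0.04 N m; it stays where it is left.
- turn_b (a joint): Turn of screw_b in rad, likewise: 0 = fastened, anticlockwise to the stop at 1.57 = released; starts between 0 and 0.3.
- key: T-handled key, 103 mm tall, about 0.12 kg. Origin: centre of its lower end, z up. Below, a steel fork: two prongs 20 mm long (x), 14 mm deep, 9 mm gap running along x, flared at the mouth; it straddles a screw's blade when key x lies along the blade (either way round), key origin about 9 mm above the screw's origin; 0.25 rad of play. 12 mm stem, black collar 52 mm across at 68 to 73 mm.
- key_handle (a point): Centre of the key's blue handle bar, 88 mm above the key's origin, axes as the key. The bar is 56 (x) x 14 (y) x 30 (z) mm and stands on the collar, whose top is 15 mm below this point: pinch it from above across its 14 mm, fingertips above the collar.
- stand: Wooden block 70 x 70 x 80 mm, fixed to the worktop. Origin: centre of its underside, z up. In its top an upright square hole 34 x 34 mm, 75 mm deep, with a 3 mm chamfer: the key's fork and stem (at most 28 mm across) hang in it and the collar rests on the block, the key's origin then 12 mm above the stand's. The key may stand at any yaw.
- masking_tape: Bystander: roll of cream masking tape, 98 mm across, 36 mm high, lying flat. Origin: centre of its underside.
- screw_box: Bystander: small brown and green carton of screws 60 x 80 x 52 mm. Origin: centre of its underside.
- tape_measure: Bystander: yellow and black tape measure 36 x 82 x 67 mm. Origin: centre of its underside.

How it is judged:
By the outcome, as a careful person would: the job done as asked, in the order asked, and still so for the second after the job is handed in, while the arm keeps its last pose, push and grip.
It also fails if it takes over 72 s, if anything falls off the work surface, if the arm or the gripper's body presses on something with over 40 N, if the wrist force passes 120 N, or if a joint passes its speed limit or range.

## Working session

There is one attempt and no reset: what is moved stays moved. The work goes in short steps, Python scripts to look and compute and a shell command to move; the robot and the scene stay as the last step left them, time stands still between calls to the robot, and variables do not carry over. Pictures are saved under pics/ and viewed, at most 10 in all, crops included, and the job is handed in when it is done.

```bash
ls; mkdir -p pics; python3 - <<'E'
from rig import r
import cv2,numpy as np
ims=[]
for n in ["scene","side"]:
    im=r.grab_frame(n); cv2.imwrite(f'pics/{n}0.png',im[:,:,::-1]); p=r.camera_params(n); print(n,p)
print(r.sense(), r.nose_length)
im=r.grab_frame("wrist"); cv2.imwrite('pics/wrist0.png',im[:,:,::-1])
E
```

```text
pics
rig.py
steer.py
scene {'fx': 466.0518671739697, 'fy': 466.0518671739697, 'cx': 255.25798647461266, 'cy': 187.1462998649744, 'dist_coeffs': array([-0.13103557,  0.        ,  0.        ,  0.        ,  0.        ]), 'rvec': array([ 1.96541672, -0.66696035,  0.44331731]), 'tvec': array([-521.74984174,  201.14956318,  979.58561076])}
side {'fx': 433.99345386948266, 'fy': 433.99345386948266, 'cx': 254.49699402479268, 'cy': 192.20047475160925, 'dist_coeffs': array([-0.06944451,  0.        ,  0.        ,  0.        ,  0.        ]), 'rvec': array([ 0.74562411, -2.4587442 ,  1.30795696]), 'tvec': array([465.87022095, 316.79162327, 695.25636589])}
{'clock': 0.1, 'qpos': array([-1.20339675e+00,  3.53578589e-01,  1.63406785e+00, -2.19294026e-05,
        1.15517064e+00, -2.39368076e-03]), 'qvel': array([ 0.00152574, -0.003244  , -0.00296866, -0.00092024, -0.00094138,
       -0.00023709]), 'joint_efforts': array([ 1.32182482e-03, -6.06355548e+01, -3.42818499e+01,  5.22542905e-05,
        3.86002226e-03, -6.19543712e-06]), 'eef_pos': array([ 225.73561532, -582.36037864,  232.4334699 ]), 'tcp_rot': array([-3.14036819e+00,  1.71206352e-05,  3.69802130e-01]), 'contact_force': array([-0.39785257,  0.07737743,  0.04411165]), 'wrist_torque': array([ 0.03497689,  0.05673038, -0.04211023]), 'grasp_force': 0.0, 'opening': 1.0002144382229115} 22.0
```

View pics/scene0.png

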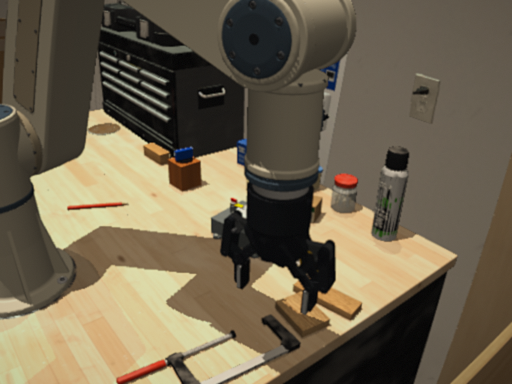

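View pics/side0.png

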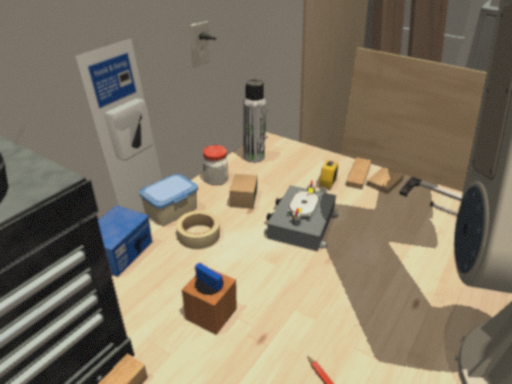

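The scene view shows the stand and blue handle at (184,155), with the box partly hidden behind the gripper at (225,222). The side view shows the blue handle at (208,278), the stand at (210,300), and the box and cover at (303,207), with blades at about (311,188) and (296,212). The masking tape is at (198,230), the carton at (243,190) and the tape measure at (329,174).

```bash
cat > h.py <<'E'
from rig import r
import cv2,numpy as np
from scipy.spatial.transform import Rotation as R
def ray(p,uv):
    K=np.array([[p['fx'],0,p['cx']],[0,p['fy'],p['cy']],[0,0,1]])
    n=cv2.undistortPoints(np.array([[uv]],float),K,np.array(p['dist_coeffs']))[0,0]
    M=cv2.Rodrigues(np.array(p['rvec']))[0]; c=-M.T@np.array(p['tvec'])
    d=M.T@np.array([n[0],n[1],1]); return c,d/np.linalg.norm(d)
def onplane(p,uv,z):
    c,d=ray(p,uv); return c+d*(z-c[2])/d[2]
def tri(obs):
    A=np.zeros((3,3));b=np.zeros(3);L=[ray(p,uv) for p,uv in obs]
    for c,d in L:
        P=np.eye(3)-np.outer(d,d);A+=P;b+=P@c
    x=np.linalg.solve(A,b); return x,[round(float(np.linalg.norm((np.eye(3)-np.outer(d,d))@(x-c))),1) for c,d in L]
def togo(pos,yaw):
    """tool-axes rotation (rad) and shift (mm) to a downward pose with tool x at yaw; also the mirrored yaw"""
    s=r.sense(); T=R.from_euler('xyz',s['tcp_rot'])
    for y in (yaw,yaw+np.pi):
        G=R.from_euler('xyz',[np.pi,0,y]); rv=(T.inv()*G).as_rotvec()
        print('rotvec',rv.round(3))
    print('shift now-axes',T.inv().apply(np.array(pos)-s['eef_pos']).round(1),'in goal axes',G.inv().apply(np.array(pos)-s['eef_pos']).round(1),'(2nd yaw)', 'q6',s['qpos'][5].round(2))
E
python3 - <<'E'
from h import *
ps=r.camera_params("side");pc=r.camera_params("scene");pw=r.camera_params("wrist")
print('handle',tri([(pc,(183,154)),(ps,(208,278))]))
print('standtop',onplane(ps,(210,290),80))
for uv in [(311,188),(296,212),(303,207)]: print(onplane(ps,uv,65))
c,d=ray(pw,(256,192)); print('wristcam',c,d,pw['fx'], r.sense()['tcp_rot'])
print('mt',onplane(ps,(198,230),20),'carton',onplane(ps,(243,190),26),'tm',onplane(ps,(329,174),33))
E
```

```text
handle (array([536.58889405, 182.28837696,  98.49623875]), [0.3, 0.3])
standtop [527.33880212 189.55825413  80.        ]
[ 539.06562353 -219.81853279   65.        ]
[ 522.19458924 -113.64986879   65.        ]
[ 518.17185754 -139.38339676   65.        ]
wristcam [ 300.22546393 -553.7560325   373.93263278] [-0.30837735 -0.11242198 -0.94459764] 272.24607234763374 [-3.14051473e+00  2.23630431e-05  3.69773354e-01]
mt [700.22443422  17.89089385  20.        ] carton [ 703.33783997 -166.9367709    26.        ] tm [ 550.04317027 -353.32780764   33.        ]
```

View pics/wrist0.png

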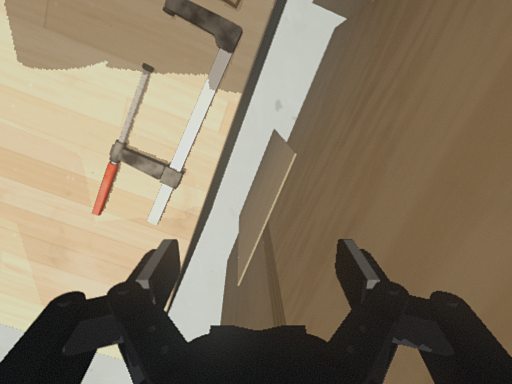

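The wrist camera sees only the clamp and the bench edge (clamp at (140,140)). Its image top points along tool +x. Next I move over the box.

```bash
python3 steer.py '0 0 0 33 -24 -2.5 1;0 0 0 33 -24 -2.5 1;0 0 0 33 -24 -2.5 1;0 0 0 33 -24 -2.5 1;0 0 0 33 -24 -2.5 1'; python3 steer.py '0 0 0 33 -24 -2.5 1;0 0 0 33 -24 -2.5 1;0 0 0 33 -24 -2.5 1;0 0 0 33 -24 -2.5 1;0 0 0 33 -24 -2.5 1'; python3 steer.py '0 0 0 33 -24 -2.5 1;0 0 0 33 -24 -2.5 1;0 0 0 0 0 0 1;0 0 0 0 0 0 1'
cat > snap.py <<'E'
import sys,pickle
from h import *
n=sys.argv[1]; p=r.camera_params("wrist"); im=r.grab_frame("wrist")
cv2.imwrite(f'pics/{n}.png',im[:,:,::-1]); pickle.dump((p,im),open(n+'.pkl','wb'))
E
python3 snap.py w1
```

```text
clock: 0.57
eef_pos: [336.8, -409.5, 245.5]
tcp_rot: [-3.141, 0.0, 0.369]
contact_force: [1.6, -0.2, 0.3]
opening: 1.0
grasp_force: 0.0
clock: 0.98
eef_pos: [447.4, -237.8, 258.2]
tcp_rot: [3.142, -0.0, 0.37]
contact_force: [0.3, -1.0, -0.1]
opening: 0.999
grasp_force: 0.0
clock: 1.32
eef_pos: [491.9, -169.3, 263.0]
tcp_rot: [-3.142, 0.0, 0.374]
contact_force: [-0.7, -0.0, -0.0]
opening: 0.999
grasp_force: 0.0
```

View pics/w1.png

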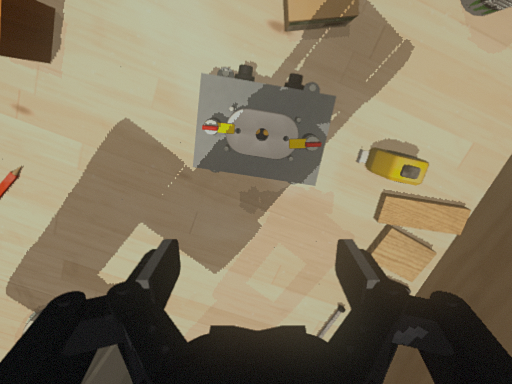

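The wrist view shows the box (corners at (203,73), (335,96), (316,185) and (194,165)). Its glands are at (245,71) and (295,80), so box +x is up in the image. The red blades are at about (208,128) and (312,145), with yellow tongues pointing inward. I'll measure this view, then take a second one nearer.

```bash
cat >> h.py <<'E'
def blobs(im,col,amin=15):
    hsv=cv2.cvtColor(im,cv2.COLOR_RGB2HSV);H,S,V=cv2.split(hsv)
    m={'red':((H<6)|(H>172))&(S>150)&(V>70),'yel':(H>22)&(H<33)&(S>160)&(V>70),'blue':(H>100)&(H<128)&(S>140)&(V>40)}[col].astype(np.uint8)*255
    m[250:]=0
    n,l,st,ce=cv2.connectedComponentsWithStats(m); out=[]
    for i in range(1,n):
        if st[i,4]>=amin:
            ys,xs=np.nonzero(l==i); q=cv2.minAreaRect(np.c_[xs,ys].astype(np.float32)); out.append((ce[i],st[i,4],q))
    return out
E
cat > meas.py <<'E'
import sys,pickle
from h import *
for n in sys.argv[1:]:
    p,im=pickle.load(open(n+'.pkl','rb'))
    for c in ('red','yel','blue'):
        for ce,a,q in blobs(im,c):
            print(n,c,ce.round(1),a,np.round(q[1],1), onplane(p,ce,83 if c=='red' else 70 if c=='yel' else 107).round(1))
E
python3 meas.py w1; python3 - <<'E'
from h import *
import pickle
p,im=pickle.load(open('w1.pkl','rb'))
C=np.array([onplane(p,uv,45) for uv in [(203,73),(335,96),(316,185),(194,165)]]);print(C.round(1),C.mean(0))
for i in range(4):
    d=C[(i+1)%4]-C[i]; print(np.linalg.norm(d).round(1),np.arctan2(d[1],d[0]).round(3))
E
```

```text
w1 red [209.3 127.4] 59 [ 4. 15.] [515.7 -99.9  83. ]
w1 red [312.6 144.4] 56 [ 3. 14.] [ 541.4 -219.9   83. ]
w1 yel [225.3 127.8] 152 [15.6  9.5] [ 520.2 -116.4   70. ]
w1 yel [296.8 143. ] 144 [ 8. 16.] [ 534.9 -204.3   70. ]
w1 yel [393.2 169.1] 480 [46. 24.] [ 549.5 -332.    70. ]
w1 yel [419.3 164.9] 136 [18.6 11.1] [ 566.5 -360.4   70. ]
[[ 569.3  -67.2   45. ]
 [ 604.2 -229.8   45. ]
 [ 489.  -257.5   45. ]
 [ 454.5  -91.5   45. ]] [ 529.25383576 -161.50469327   45.        ]
166.3 -1.359
118.5 -2.906
169.6 1.775
117.3 0.209
```

```bash
python3 steer.py '0 0 0.055 9 -7 28 1;0 0 0.055 9 -7 28 1;0 0 0.05 9 -7 28 1;0 0 0 0 0 0 1;0 0 0 0 0 0 1'; python3 snap.py w2; python3 meas.py w2
python3 - <<'E'
from h import *
import pickle
p1,i1=pickle.load(open('w1.pkl','rb'));p2,i2=pickle.load(open('w2.pkl','rb'))
for c in ('red','yel'):
    A=sorted(blobs(i1,c),key=lambda b:b[0][0])[:2];B=sorted(blobs(i2,c),key=lambda b:b[0][0])[:2]
    for a,b in zip(A,B): print(c,tri([(p1,a[0]),(p2,b[0])]))
E
```

```text
clock: 1.78
eef_pos: [508.6, -143.6, 178.1]
tcp_rot: [-3.14, 0.003, 0.21]
contact_force: [0.5, -0.2, 1.6]
opening: 1.003
grasp_force: 0.0
w2 red [212.1 172. ] 106 [ 5.7 19.2] [ 516.1 -100.2   83. ]
w2 red [348.2 172. ] 83 [ 4.6 18.2] [ 541.6 -219.9   83. ]
w2 yel [232.4 167.6] 238 [11.9 21.3] [ 520.4 -116.9   70. ]
w2 yel [456.7 178.7] 1362 [75.  31.6] [ 554.8 -330.1   70. ]
w2 yel [326.4 171.7] 242 [11.8 22.2] [ 535.1 -204.7   70. ]
red (array([515.253678  , -99.73689518,  80.35476015]), [0.2, 0.2])
red (array([ 541.43476721, -220.03914138,   82.46507141]), [0.1, 0.1])
yel (array([ 520.20112162, -116.62990362,   69.39760422]), [0.2, 0.2])
yel (array([ 535.06370972, -204.32047674,   70.65125851]), [0.2, 0.2])
```

View pics/w2.png

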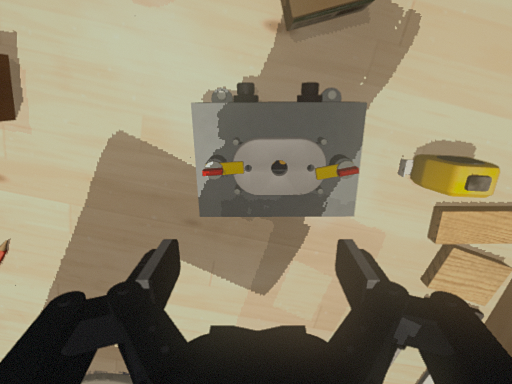

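The second wrist view shows the blades at (212,172) and (348,172), tongues inward and the cover hole at (279,168). The box centre is about (529,-160) with yaw 0.21. Screw a is turned about 0.05 and b about 0.19. Next I look at the key.

```bash
python3 steer.py '0 0 0 8 -38 -5 1;0 0 0 8 -38 -5 1;0 0 0 8 -38 -5 1;0 0 0 8 -38 -5 1;0 0 0 8 -38 -5 1'; python3 steer.py '0 0 0 8 -38 -5 1;0 0 0 0 0 0 1;0 0 0 0 0 0 1';python3 snap.py w3;python3 steer.py '0 0 0 8 -38 -5 1;0 0 0 8 -38 -5 1;0 0 0 0 0 0 1;0 0 0 0 0 0 1'; python3 snap.py w4; python3 meas.py w3 w4
python3 - <<'E'
import cv2,numpy as np
cv2.imwrite('pics/w34.png',np.hstack([cv2.imread('pics/w3.png')[:260,:400],cv2.imread('pics/w4.png')[:260,:400]]))
E
```

```text
clock: 2.25
eef_pos: [510.4, 51.8, 206.7]
tcp_rot: [3.141, -0.003, 0.209]
contact_force: [0.1, -0.1, 0.3]
opening: 0.999
grasp_force: 0.0
clock: 2.5
eef_pos: [510.7, 91.1, 211.5]
tcp_rot: [3.141, -0.004, 0.214]
contact_force: [0.1, -0.7, 0.2]
opening: 0.996
grasp_force: 0.0
clock: 2.88
eef_pos: [510.1, 167.5, 220.0]
tcp_rot: [3.141, -0.001, 0.211]
contact_force: [0.3, -0.7, -0.3]
opening: 0.997
grasp_force: 0.0
w3 red [428.1 210.9] 73 [ 4. 19.] [515.4 -97.   83. ]
w3 yel [440.6 205. ] 114 [ 8.8 14.9] [ 521.6 -118.1   70. ]
w3 yel [507.8 210. ] 62 [8. 7.] [ 532.4 -198.    70. ]
w3 blue [164.9 138.1] 757 [14.1 60. ] [538.1 182.2 107. ]
w4 red [485.  219.4] 60 [ 3. 18.] [515.5 -96.3  83. ]
w4 yel [495.1 213.3] 104 [15.  8.] [ 521.8 -117.7   70. ]
w4 blue [249.1 163.4] 166 [12.4 28.9] [528.6 179.5 107. ]
```

View pics/w34.png

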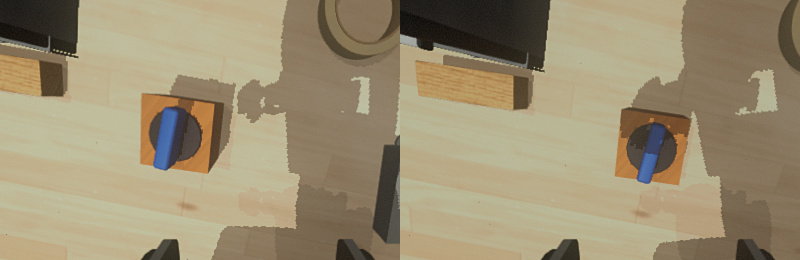

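The two wrist views show the handle bar at about (168,138) and (251,152), tilted slightly from image-vertical. Its shadowed part was clipped by the mask, so I loosen the mask and triangulate the bar's ends.

```bash
python3 - <<'E'
from h import *
import pickle
D=[]
for n in ('w3','w4'):
    p,im=pickle.load(open(n+'.pkl','rb')); H,S,V=cv2.split(cv2.cvtColor(im,cv2.COLOR_RGB2HSV))
    m=((H>100)&(H<130)&(S>130)&(V>25)).astype(np.uint8); m[250:]=0
    k,l,st,ce=cv2.connectedComponentsWithStats(m); i=1+np.argmax(st[1:,4]); ys,xs=np.nonzero(l==i)
    q=cv2.minAreaRect(np.c_[xs,ys].astype(np.float32)); b=cv2.boxPoints(q); e=[np.linalg.norm(b[j]-b[j-1]) for j in (1,2)]
    b=b if e[0]<e[1] else np.roll(b,1,0)
    mids=sorted([(b[0]+b[1])/2,(b[2]+b[3])/2],key=lambda v:v[1]); D.append((p,ce[i],mids))
    print(n,st[i],ce[i].round(1),np.round(q[1],1))
    P=[onplane(p,u,113) for u in mids]; d=P[0]-P[1]; print(np.round(P,1),'len',np.linalg.norm(d).round(1),'yaw',np.arctan2(d[1],d[0]).round(3))
    # stand top: brown
    m=((H<16)&(S>140)&(V>40)).astype(np.uint8);m[250:]=0;
    k,l,st,ce=cv2.connectedComponentsWithStats(m)
    ok=[j for j in range(1,k) if st[j,4]>300]; print([(st[j],ce[j].round(1)) for j in ok])
print('centre',tri([(D[0][0],D[0][1]),(D[1][0],D[1][1])]))
for j in (0,1): print(tri([(D[0][0],D[0][2][j]),(D[1][0],D[1][2][j])]))
p=D[1][0]; print('collar',onplane(p,(251.5,147.5),85)); 
ps=r.camera_params('side');print(D[1][0]['tvec'], ray(D[1][0],(256,192)))
for uv in [(221.5,108),(291,118),(280,185),(215,177)]: print('stand corner',onplane(p,uv,80).round(1))
E
```

```text
w3 [154 108  24  62 848] [165.1 138.1] [14.7 60.6]
[[565.4 178.3 113. ]
 [511.2 182.8 113. ]] len 54.3 yaw -0.083
[(array([ 141,   94,   74,   79, 2417], dtype=int32), array([177.6, 128.8]))]
w4 [238 153  20  30 368] [246.8 167.2] [13.3 29.2]
[[539.6 179.9 113. ]
 [511.5 181.6 113. ]] len 28.2 yaw -0.06
[(array([ 215,  110,   75,   75, 2150], dtype=int32), array([253.3, 144.9]))]
centre (array([533.86450902, 180.12583367, 118.17310892]), [6.5, 6.5])
(array([555.58432037, 176.59595028, 133.68475065]), [12.3, 12.3])
(array([512.49044244, 181.66589905, 116.67767409]), [0.1, 0.1])
collar [540.15363117 180.0071251   85.        ]
[ 57.43942049 470.42667869 534.50522604] (array([588.01938409, 184.03910651, 361.46811052]), array([-0.32092853, -0.06311623, -0.944998  ]))
stand corner [571.8 217.1  80. ]
stand corner [576.8 147.1  80. ]
stand corner [505.7 141.4  80. ]
stand corner [499.9 211.9  80. ]
```

```bash
python3 -c "
from h import *
togo([539.3,179.8,160],-0.075); print(r.sense()['qpos'].round(2))"
```

```text
rotvec [ 0.001 -0.     0.285]
rotvec [ 1.000e-03  1.000e-03 -2.857e+00]
shift now-axes [31.6 -6.9 59.5] in goal axes [-28.4  15.5  59.5] (2nd yaw) q6 1.67
[ 0.31  0.23  1.84 -0.    1.07  1.67]
```

```bash
python3 steer.py '0 0 0 31.6 -7 20 0.6;0 0 0.1 0 0 20 0.6;0 0 0.1 0 0 20 0.6;0 0 0.085 0 0 0 0.6;0 0 0 0 0 0 0.6' 50;python3 snap.py w5; python3 -c "
from h import *
togo([539.3,179.8,110],-0.075)"; python3 meas.py w5
```

```text
clock: 3.35
eef_pos: [538.2, 178.6, 157.7]
tcp_rot: [3.14, 0.003, -0.081]
contact_force: [0.0, -0.4, 1.0]
opening: 0.601
grasp_force: 0.0
rotvec [ 0.001  0.001 -0.001]
rotvec [ 2.000e-03 -1.000e-03  3.141e+00]
shift now-axes [ 0.4 -0.8 48.7] in goal axes [-0.3  0.8 48.7] (2nd yaw) q6 1.97
w5 blue [255.3 209.6] 731 [58. 16.] [537.1 180.  107. ]
```

View pics/w5.png

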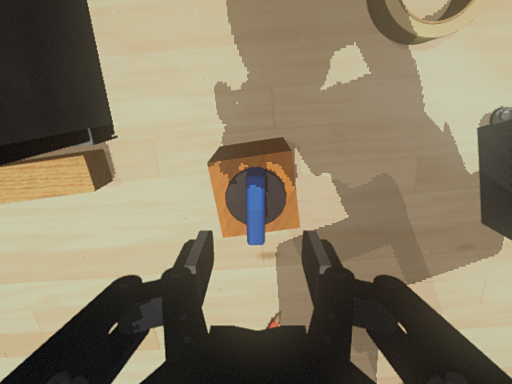

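The handle bar at (256,205) is vertical in the image and midway between the fingers, at (207,235) and (307,235). I descend and grip.

```bash
python3 steer.py '0 0 0 0.4 -0.8 25 0.6;0 0 0 0 0 23.7 0.6;0 0 0 0 0 0 0.6;0 0 0 0 0 0 0;0 0 0 0 0 0 0' 50;python3 steer.py '0 0 0 0 0 0 0;0 0 0 0 0 0 0;0 0 0 0 0 0 0;0 0 0 0 0 0 0'; python3 -c "
from h import *
s=r.sense();print(s['eef_pos'],s['tcp_rot'],s['wrist_torque'])"
```

```text
clock: 3.82
eef_pos: [540.3, 181.7, 111.8]
tcp_rot: [-3.141, -0.001, -0.074]
contact_force: [-0.2, -0.0, 0.4]
opening: 0.328
grasp_force: 0.0
clock: 4.15
eef_pos: [540.5, 182.1, 112.1]
tcp_rot: [-3.141, -0.003, -0.075]
contact_force: [-0.3, -2.6, 7.6]
opening: 0.137
grasp_force: 49.1
[540.49104482 182.11079007 112.12770727] [-3.14104314e+00 -2.61592070e-03 -7.45684219e-02] [-0.34276989  0.11214382 -0.00691216]
```

```bash
python3 steer.py '0 0 0 0 0 -10 0;0 0 0 0 0 -25 0;0 0 0 0 0 -38 0;0 0 0 0 0 -38 0;0 0 0 0 0 0 0';python3 steer.py '0 0 0 0 0 0 0;0 0 0 0 0 0 0'; python3 -c "
from h import *
togo([515.8,-99.4,222],0.21-1.571+0.05)
s=r.sense();print(s['contact_force'],s['wrist_torque'])"; python3 snap.py w6; python3 meas.py w6
```

```text
clock: 4.57
eef_pos: [543.1, 183.5, 229.7]
tcp_rot: [-3.137, -0.011, -0.075]
contact_force: [2.2, 1.1, -0.8]
opening: 0.14
grasp_force: 49.1
clock: 4.73
eef_pos: [539.0, 182.0, 221.7]
tcp_rot: [-3.141, -0.0, -0.075]
contact_force: [0.5, -0.6, -1.9]
opening: 0.138
grasp_force: 49.1
rotvec [-0.    -0.     1.236]
rotvec [ 0.    -0.    -1.906]
shift now-axes [ -2.1 282.4  -0.4] in goal axes [-266.   -94.8   -0.3] (2nd yaw) q6 1.97
[ 0.53039781 -0.58765822 -1.9388542 ] [ 0.01822131 -0.02563632 -0.01617057]
w6 red [507.  180.3] 34 [5. 9.] [514.5 -89.9  83. ]
w6 blue [259.2 227.9] 85 [16.  9.] [490.3 183.8 107. ]
w6 blue [259.5 243.7] 189 [12. 17.] [471.7 184.8 107. ]
```

View pics/w6.png

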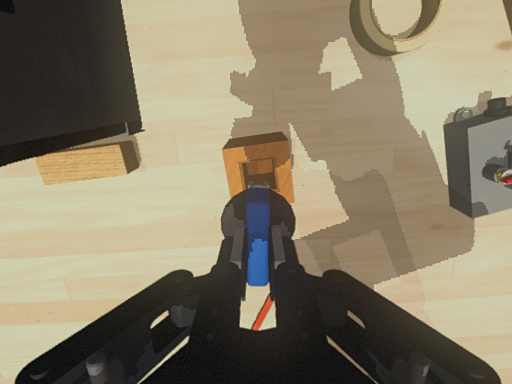

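The key hangs straight between the fingers: collar at about (258,215), bar at column 258, with the empty square hole behind it at (259,170). I check the key's offset in the tool.

```bash
python3 - <<'E'
from h import *
import pickle
p,im=pickle.load(open('w6.pkl','rb'));s=r.sense();t=s['eef_pos'];print(t)
T=R.from_euler('xyz',s['tcp_rot'])
for uv in [(221.5,215),(295,215)]:
    P=onplane(p,uv,t[2]-26);print('collar',T.inv().apply(P-t).round(1))
# collar dark circle front arc
g=cv2.cvtColor(im,cv2.COLOR_RGB2GRAY); print('top of arc rows',[(c,int(np.argmax(g[150:240,c]<45))+150) for c in (228,235,242,275,282,289)])
for uv in [(223,148),(282,132),(293,147)]: print('stand',onplane(p,uv,80).round(1))
pts=[(c,int(np.argmax(g[150:240,c]<45))+150) for c in range(226,246,2)]+[(c,int(np.argmax(g[150:240,c]<45))+150) for c in range(272,292,2)]
Q=np.array([T.inv().apply(onplane(p,u,t[2]-26)-t)[:2] for u in pts])
A=np.c_[2*Q,np.ones(len(Q))];x=np.linalg.lstsq(A,(Q**2).sum(1),rcond=None)[0];print('fit centre',x[:2],'R',np.sqrt(x[2]+x[0]**2+x[1]**2))
E
```

```text
[538.58444624 181.84882665 220.76254721]
collar [  5.4 -24.3  26. ]
collar [ 5.4 25.3 26. ]
top of arc rows [(228, 150), (235, 150), (242, 150), (275, 150), (282, 150), (289, 238)]
stand [571.9 215.6  80. ]
stand [583.7 153.2  80. ]
stand [567.4 142.5  80. ]
fit centre [ 1.76954159e+01 -9.81708589e-03] R 34.966601086481106
```

```bash
python3 steer.py '0 0 0 0 40 0 0;0 0 0 0 40 0 0;0 0 0 -1 40 0 0;0 0 0 -1 40 0 0;0 0 0 0 40 0 0';python3 steer.py '0 0 0 0 40 0 0;0 0 0 0 40 0 0;0 0 0.124 0 2 0 0;0 0 0.124 0 0 0 0;0 0 0.124 0 0 0 0';python3 steer.py '0 0 0.124 0 0 0 0;0 0 0.124 0 0 0 0;0 0 0.124 0 0 0 0;0 0 0.124 0 0 0 0;0 0 0.124 0 0 0 0'; python3 steer.py '0 0 0.124 0 0 0 0;0 0 0.12 0 0 0 0;0 0 0 0 0 0 0;0 0 0 0 0 0 0'; python3 -c "
from h import *
togo([515.8,-99.4,185],0.21-1.571+0.05)"; python3 snap.py w7; python3 meas.py w7; python3 -c "
from h import *
im=r.grab_frame('side'); cv2.imwrite('pics/side1.png',im[:,:,::-1])
a=cv2.imread('pics/w7.png')
b=cv2.resize(cv2.imread('pics/side1.png')[100:260,220:380],(400,400),interpolation=cv2.INTER_CUBIC)
c=cv2.resize(a[60:290,120:400],(400,328))
cv2.imwrite('pics/m7.png',np.hstack([b,np.vstack([c,np.zeros((72,400,3),np.uint8)])]))"
```

```text
clock: 5.2
eef_pos: [520.6, -18.7, 219.8]
tcp_rot: [3.141, 0.003, -0.074]
contact_force: [1.4, -0.1, -1.0]
opening: 0.137
grasp_force: 49.2
clock: 5.62
eef_pos: [514.9, -99.9, 219.7]
tcp_rot: [3.141, 0.003, -0.455]
contact_force: [-0.4, 1.0, -2.9]
opening: 0.142
grasp_force: 49.3
clock: 6.03
eef_pos: [515.1, -98.8, 219.7]
tcp_rot: [3.139, 0.002, -1.073]
contact_force: [-0.1, 0.5, -1.2]
opening: 0.134
grasp_force: 49.3
clock: 6.37
eef_pos: [515.4, -98.8, 220.2]
tcp_rot: [3.139, 0.001, -1.307]
contact_force: [1.1, -0.0, -1.3]
opening: 0.138
grasp_force: 49.3
rotvec [0.002 0.001 0.004]
rotvec [-2.000e-03  3.000e-03 -3.138e+00]
shift now-axes [ 0.7 -0.3 35.2] in goal axes [-0.6  0.2 35.2] (2nd yaw) q6 2.69
w7 red [263.4  47.9] 91 [20.3  4.3] [ 541.7 -220.7   83. ]
w7 red [257.3 175.1] 57 [16.  3.] [ 515.4 -101.1   83. ]
w7 yel [265.6  69.2] 235 [21.5 11.4] [ 534.8 -204.9   70. ]
w7 yel [256.8 157.4] 186 [18. 10.] [ 520.1 -116.7   70. ]
w7 blue [260.3 230.6] 561 [18.5 46.6] [498.6 -50.6 107. ]
w7 blue [ 25.7 242.3] 803 [16. 56.] [738.   28.9 107. ]
```

View pics/m7.png

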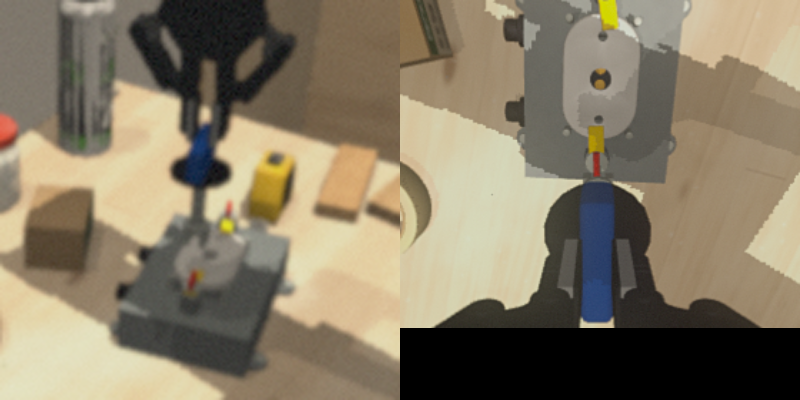

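The side crop shows the key hanging upright above the box; the collar is at crop (200,170), which is original (300,168). The wrist crop shows the collar's front edge at crop row 184 (original row 189) and the blade of screw a just ahead, at column 257 like the handle.

```bash
python3 - <<'E'
from h import *
import pickle
s=r.sense();t=s['eef_pos'];T=R.from_euler('xyz',s['tcp_rot']);ps=r.camera_params('side');p,im=pickle.load(open('w7.pkl','rb'))
f=lambda p,uv,dz:T.inv().apply(onplane(p,uv,t[2]+dz)-t).round(1)
print('side collar centre',f(ps,(300,168),-28.5))
print('wrist collar front',f(p,(259,189),-26),'handle front end top',f(p,(259,187),3),'L/R',f(p,(120+(546-400)*.7,60+222*.7),-26),f(p,(120+(651-400)*.7,60+222*.7),-26))
print('handle back end top', f(p,(259,60+322*.7),3))
simg=cv2.imread('pics/side1.png')[:,:,::-1]
for ce,a,q in blobs(np.ascontiguousarray(simg),'blue',30):
    if 280<ce[0]<320: print('side blue',ce,a,f(ps,ce,-11), q)
E
```

```text
side collar centre [-4.1  2.2 28.5]
wrist collar front [24.2  1.9 26. ] handle front end top [35.1  1.7 -3. ] L/R [  5.6 -22.7  26. ] [ 5.6 26.4 26. ]
handle back end top [-27.8   1.8  -3. ]
side blue [299.23076923 163.16783217] 143 [-15.2   2.   11. ] ((300.04229736328125, 162.0115203857422), (8.682873725891113, 22.27726936340332), 15.255120277404785)
```

```bash
python3 steer.py '0 0 0 2 -1.2 15 0;0 0 0 0 0 15 0;0 0 0 0 0 4 0;0 0 0 0 0 0 0;0 0 0 0 0 0 0';python3 steer.py '0 0 0 0 0 2 0;0 0 0 0 0 2 0;0 0 0 0 0 2 0;0 0 0 0 0 0 0';python3 steer.py '0 0 0 0 0 2 0;0 0 0 0 0 2 0;0 0 0 0 0 0 0;0 0 0 0 0 0 0'
```

```text
clock: 6.88
eef_pos: [517.8, -100.6, 187.5]
tcp_rot: [3.141, 0.0, -1.31]
contact_force: [0.3, -0.2, -0.3]
opening: 0.139
grasp_force: 49.3
clock: 7.22
eef_pos: [517.8, -100.6, 181.3]
tcp_rot: [3.142, 0.0, -1.311]
contact_force: [-0.7, 0.7, -1.4]
opening: 0.137
grasp_force: 49.3
clock: 7.55
eef_pos: [517.8, -100.6, 177.2]
tcp_rot: [3.141, 0.0, -1.311]
contact_force: [0.8, 0.6, -1.7]
opening: 0.134
grasp_force: 49.3
```

```bash
cat > tq.py <<'E'
from h import *
s=r.sense();print('F',s['contact_force'].round(1),'T',s['wrist_torque'].round(3),'pos',s['eef_pos'].round(1),'yaw',s['tcp_rot'][2].round(3),'clk',s['clock'])
E
python3 steer.py '0 0 0 0 0 2 0;0 0 0 0 0 0 0;0 0 -0.1 0 0 0 0;0 0 -0.1 0 0 0 0;0 0 -0.1 0 0 0 0'|head -1; python3 tq.py; python3 steer.py '0 0 -0.1 0 0 0 0;0 0 -0.1 0 0 0 0;0 0 -0.1 0 0 0 0;0 0 0 0 0 0 0'|head -1; python3 tq.py
```

```text
clock: 7.97
F [ 0.   0.1 -1.1] T [ 0.003  0.061 -0.099] pos [ 517.7 -100.6  175.3] yaw -1.006 clk 7.9667
clock: 8.3
F [-0.4 -1.2 -1.7] T [0.108 0.078 0.001] pos [ 517.7 -100.5  175.3] yaw -0.707 clk 8.3
```

```bash
python3 snap.py w8; python3 meas.py w8; python3 steer.py '0 0 -0.1 0 0 0 0;0 0 -0.1 0 0 0 0;0 0 -0.1 0 0 0 0;0 0 -0.1 0 0 0 0'|head -1; python3 tq.py;  python3 steer.py '0 0 -0.1 0 0 0 0;0 0 -0.1 0 0 0 0;0 0 -0.1 0 0 0 0;0 0 0 0 0 0 0'|head -1;python3 tq.py; python3 snap.py w9; python3 meas.py w9
```

```text
w8 red [351.   76.9] 130 [ 5.6 24. ] [ 542.  -220.5   83. ]
w8 yel [434.5   2.5] 77 [ 8. 19.] [ 542.6 -306.9   70. ]
w8 yel [335.8  97.1] 310 [12.9 25.4] [ 535.  -204.8   70. ]
w8 yel [263.2 171. ] 249 [12.2 21.3] [ 525.4 -114.7   70. ]
w8 blue [258.3 226.4] 912 [47. 22.] [498.8 -85.9 107. ]
clock: 8.68
F [ 0.4  1.  -0.8] T [ 0.246  0.092 -0.068] pos [ 517.8 -100.5  175.3] yaw -0.311 clk 8.6833
clock: 9.02
F [-0.   1.6 -1.9] T [ 0.261  0.104 -0.071] pos [ 517.7 -100.4  175.3] yaw -0.01 clk 9.0167
w9 red [392.3 163.3] 96 [ 4.6 20.6] [ 541.8 -219.8   83. ]
w9 yel [491.1 146.5] 1237 [33. 46.] [ 553.8 -316.6   70. ]
w9 yel [368.6 167.3] 255 [11.4 23.8] [ 535.1 -204.5   70. ]
w9 yel [261.8 170.9] 255 [12.2 21.7] [ 532.6 -104.8   70. ]
w9 blue [257.8 225.7] 991 [47. 23.] [ 494.3 -100.6  107. ]
```

The tongue follows the key with about 0.29 rad of lag. I continue to the stop.

```bash
python3 steer.py '0 0 -0.1 0 0 0 0;0 0 -0.1 0 0 0 0;0 0 -0.1 0 0 0 0;0 0 -0.1 0 0 0 0;0 0 0 0 0 0 0'|head -1; python3 tq.py;  python3 steer.py '0 0 -0.08 0 0 0 0;0 0 -0.05 0 0 0 0;0 0 0 0 0 0 0;0 0 0 0 0 0 0'|head -1;python3 tq.py; python3 snap.py w10; python3 meas.py w10
```

```text
clock: 9.48
F [-0.6  1.7 -1.5] T [ 0.475  0.175 -0.035] pos [ 517.7 -100.4  175.3] yaw 0.388 clk 9.4833
clock: 9.82
F [-1.1  0.8 -1.6] T [ 0.441  0.262 -0.037] pos [ 517.7 -100.5  175.3] yaw 0.512 clk 9.8167
w10 red [378.1 227.5] 69 [17.2  4.1] [ 541.5 -219.    83. ]
w10 yel [261.1 170.3] 250 [12.  22.5] [532.8 -95.8  70. ]
w10 yel [357.2 220.2] 218 [21.6 10.7] [ 535.1 -204.5   70. ]
w10 yel [447.2 243.7] 396 [46. 17.] [ 559.2 -302.5   70. ]
w10 blue [257.8 225.6] 1001 [46. 23.] [ 497.4 -112.   107. ]
```

```bash
python3 steer.py '0 0 -0.05 0 0 0 0;0 0 0 0 0 0 0;0 0 0 0 0 0 0'|head -1; python3 tq.py;  python3 steer.py '0 0 -0.05 0 0 0 0;0 0 0 0 0 0 0;0 0 0 0 0 0 0'|head -1;python3 tq.py; python3 snap.py w11; python3 meas.py w11
```

```text
clock: 10.12
F [-0.9  1.8 -1.4] T [ 0.524  0.309 -0.099] pos [ 517.7 -100.5  175.3] yaw 0.565 clk 10.1167
clock: 10.37
F [-1.3  2.1 -1.5] T [ 0.525  0.286 -0.231] pos [ 517.7 -100.6  175.3] yaw 0.615 clk 10.3667
w11 red [372.1 238.4] 68 [17.3  3.9] [ 541.7 -219.3   83. ]
w11 yel [262.6 170.7] 250 [12.2 21.9] [532.9 -95.6  70. ]
w11 yel [351.7 229.3] 212 [21.2 10.6] [ 535.1 -204.4   70. ]
w11 blue [257.8 225.5] 1003 [23.2 47.6] [ 498.9 -114.   107. ]
```

```bash
python3 steer.py '0 0 0.1 0 0 0 0;0 0 0.1 0 0 0 0;0 0 0.1 0 0 0 0;0 0 0 0 0 0 0'|head -1; python3 tq.py;  python3 steer.py '0 0 0 0 0 -6 0;0 0 0 0 0 -10 0;0 0 0 0 0 -15 0;0 0 0 0 0 -15 0;0 0 0 0 0 0 0'|head -1;python3 tq.py; python3 -c "
from h import *
togo([543.6,-220.7,221],-1.17)"; python3 snap.py w12; python3 meas.py w12
```

```text
clock: 10.75
F [-0.7  1.4 -2.4] T [ 0.218  0.157 -0.019] pos [ 518.  -100.8  175.5] yaw 0.313 clk 10.75
clock: 11.17
F [ 0.8 -0.5 -1.1] T [-0.031 -0.033  0.028] pos [ 520.1 -101.2  225.2] yaw 0.321 clk 11.1667
rotvec [-1.000e-03 -7.000e-03  1.491e+00]
rotvec [ 7.000e-03 -1.000e-03 -1.651e+00]
shift now-axes [-15.4 120.8   4.5] in goal axes [-119.2  -25.     4.2] (2nd yaw) q6 1.06
w12 red [254.6 177.5] 42 [11.  3.] [518.  -99.2  83. ]
w12 red [364.5 190.9] 59 [ 3.5 15.2] [ 541.5 -219.4   83. ]
w12 yel [256.1 161.3] 176 [18. 10.] [532.8 -96.   70. ]
w12 yel [346.3 188.6] 163 [ 9. 17.] [ 535.  -204.6   70. ]
w12 yel [442.6 205.1] 750 [52.6 25.3] [ 552.2 -322.5   70. ]
w12 yel [475.  202.5] 129 [16.1 11.4] [ 567.4 -358.3   70. ]
w12 blue [257.7 226. ] 971 [46. 23.] [ 475.2 -116.8  107. ]
```

```bash
python3 steer.py '0 0 0 -5 40 0 0;0 0 0 -5 40 0 0;0 0 0 -5 40 0 0;0 0 0.124 0 0 0 0;0 0 0.124 0 0 0 0'|head -1;python3 steer.py '0 0 0.124 0 0 0 0;0 0 0.124 0 0 0 0;0 0 0.124 0 0 0 0;0 0 0.124 0 0 0 0;0 0 0.124 0 0 0 0'|head -1;python3 steer.py '0 0 0.124 0 0 0 0;0 0 0.124 0 0 0 0;0 0 0.124 0 0 0 0;0 0 0.124 0 0 0 0;0 0 0.124 0 0 0 0'|head -1;python3 steer.py '0 0 0 0 0 0 0;0 0 0 0 0 0 0'|head -1; python3 -c "
from h import *
togo([543.6,-220.7,190],-1.17)"; python3 snap.py w13; python3 meas.py w13
```

```text
clock: 11.63
clock: 12.05
clock: 12.47
clock: 12.63
rotvec [0.    0.    0.005]
rotvec [-0.000e+00  1.000e-03 -3.136e+00]
shift now-axes [ 2.4 -1.8 30.9] in goal axes [-2.3  1.8 30.9] (2nd yaw) q6 2.35
w13 red [14.3 86.3] 309 [59.8 19.6] [ 796.4 -210.6   83. ]
w13 red [256.7 174. ] 65 [16.  4.] [ 542.6 -222.2   83. ]
w13 yel [297.3  48.1] 1203 [32.3 71.6] [ 554.9 -351.1   70. ]
w13 blue [257.6 224.4] 1059 [52. 23.] [ 523.  -179.1  107. ]
```

```bash
python3 steer.py '0 0 0 2.4 -1.8 15 0;0 0 0 0 0 15 0;0 0 0 0 0 3 0;0 0 0 0 0 0 0;0 0 0 0 0 0 0'|head -2;python3 tq.py; python3 steer.py '0 0 0 0 0 2 0;0 0 0 0 0 2 0;0 0 0 0 0 2 0;0 0 0 0 0 0 0'|head -1;python3 tq.py;python3 steer.py '0 0 0 0 0 2 0;0 0 0 0 0 2 0;0 0 0 0 0 2 0;0 0 0 0 0 0 0;0 0 0 0 0 0 0'|head -1;python3 tq.py
```

```text
clock: 13.1
eef_pos: [543.9, -220.8, 188.6]
F [-0.3 -0.4 -1. ] T [-0.007 -0.015  0.001] pos [ 543.9 -220.8  188.6] yaw -1.168 clk 13.1
clock: 13.43
F [ 0.1  0.7 -0.4] T [ 0.024 -0.03   0.011] pos [ 543.7 -220.7  182.3] yaw -1.169 clk 13.4333
clock: 13.85
F [ 0.3  0.1 -1.4] T [-0.013 -0.014 -0.069] pos [ 543.7 -220.7  176.2] yaw -1.169 clk 13.85
```

Seated freely. I turn screw b from -1.17 to about 0.6.

```bash
python3 steer.py '0 0 -0.1 0 0 1 0;0 0 -0.1 0 0 0 0;0 0 -0.1 0 0 0 0;0 0 -0.1 0 0 0 0;0 0 -0.1 0 0 0 0'|head -1; python3 tq.py; python3 steer.py '0 0 -0.1 0 0 0 0;0 0 -0.1 0 0 0 0;0 0 -0.1 0 0 0 0;0 0 -0.1 0 0 0 0;0 0 -0.1 0 0 0 0'|head -1; python3 tq.py;python3 steer.py '0 0 -0.1 0 0 0 0;0 0 -0.1 0 0 0 0;0 0 -0.1 0 0 0 0;0 0 -0.1 0 0 0 0;0 0 -0.1 0 0 0 0'|head -1; python3 tq.py;python3 steer.py '0 0 -0.08 0 0 0 0;0 0 -0.08 0 0 0 0;0 0 0 0 0 0 0;0 0 0 0 0 0 0'|head -1; python3 tq.py;python3 snap.py w14; python3 meas.py w14
```

```text
clock: 14.27
F [-0.7 -0.3 -1.9] T [-0.033  0.121 -0.015] pos [ 543.6 -220.7  175.3] yaw -0.664 clk 14.2667
clock: 14.68
F [-0.4  0.2 -1.4] T [ 0.078  0.159 -0.062] pos [ 543.6 -220.6  175.3] yaw -0.164 clk 14.6833
clock: 15.1
F [-0.4  0.4 -2. ] T [ 0.099  0.264 -0.033] pos [ 543.5 -220.6  175.3] yaw 0.336 clk 15.1
clock: 15.43
F [-0.3  0.7 -2. ] T [ 0.178  0.259 -0.011] pos [ 543.6 -220.6  175.3] yaw 0.488 clk 15.4333
w14 red [122.4 155.8] 154 [ 8.4 20.1] [ 516.5 -101.1   83. ]
w14 yel [130.2 134.8] 297 [13.4 24.2] [532.6 -96.3  70. ]
w14 yel [355.2 223.7] 967 [59.1 28.9] [ 554.4 -325.4   70. ]
w14 yel [392.  227.4] 196 [20.  13.3] [ 568.4 -360.9   70. ]
w14 blue [257.  225.4] 967 [46. 22.] [ 522.9 -231.   107. ]
```

```bash
python3 steer.py '0 0 -0.05 0 0 0 0;0 0 0 0 0 0 0;0 0 0 0 0 0 0'|head -1; python3 tq.py;  python3 steer.py '0 0 -0.05 0 0 0 0;0 0 0 0 0 0 0;0 0 0 0 0 0 0'|head -1;python3 tq.py;python3 steer.py '0 0 -0.03 0 0 0 0;0 0 0 0 0 0 0;0 0 0 0 0 0 0'|head -1;python3 tq.py
```

```text
clock: 15.73
F [-0.9  0.5 -1.4] T [ 0.145  0.31  -0.156] pos [ 543.7 -220.7  175.3] yaw 0.538 clk 15.7333
clock: 15.98
F [-1.4  1.4 -1.4] T [ 0.178  0.261 -0.177] pos [ 543.7 -220.7  175.3] yaw 0.588 clk 15.9833
clock: 16.23
F [-0.4  0.9 -1.8] T [ 0.207  0.333 -0.273] pos [ 543.7 -220.7  175.3] yaw 0.618 clk 16.2333
```

```bash
python3 steer.py '0 0 0.1 0 0 0 0;0 0 0.1 0 0 0 0;0 0 0.1 0 0 0 0;0 0 0 0 0 0 0'|head -1; python3 tq.py;  python3 steer.py '0 0 0 0 0 -6 0;0 0 0 0 0 -10 0;0 0 0 0 0 -17 0;0 0 0 0 0 -17 0;0 0 0 0 0 0 0'|head -1;python3 steer.py '0 0 0.1 0 0 0 0;0 0 0.1 0 0 0 0;0 0 0.1 0 0 0 0;0 0 0.1 0 0 0 0;0 0 0 0 0 0 0'|head -1;python3 -c "
from h import *
togo([540,181.3,226],-.075)"; python3 snap.py w15; python3 meas.py w15;python3 -c "
from h import *
ps=r.camera_params('side');im=r.grab_frame('side')
for c in('red','yel'):
  for ce,a,q in blobs(im,c,5):
    if 250<ce[0]<350 and 150<ce[1]: print(c,ce.round(1),a,onplane(ps,ce,{'red':79,'yel':70}[c]).round(1))"
```

```text
clock: 16.57
F [ 0.8 -0.5 -0.7] T [0.055 0.034 0.02 ] pos [ 544.3 -221.   175.6] yaw 0.315 clk 16.5667
clock: 16.98
clock: 17.4
rotvec [ 0.    -0.    -0.007]
rotvec [-1.000e-03 -0.000e+00  3.134e+00]
shift now-axes [ -36.9 -400.4   -0.7] in goal axes [ 34.  400.7  -0.6] (2nd yaw) q6 1.26
w15 red [257.2 175.7] 61 [15.2  3.8] [ 543.8 -220.8   83. ]
w15 red [154.  207.7] 86 [15.6  6.4] [ 516.1 -101.5   83. ]
w15 yel [387.5 141. ] 235 [27.1 18.9] [ 567.6 -365.5   70. ]
w15 yel [357.  156.1] 683 [26.2 55.5] [ 553.5 -332.6   70. ]
w15 yel [151.  190.4] 164 [19.2  9.4] [532.8 -96.6  70. ]
w15 blue [256.6 226. ] 913 [46. 22.] [ 495.8 -216.1  107. ]
red [311.4 183.4] 5 [ 538.8 -218.8   79. ]
red [296.7 211.4] 9 [513.7 -99.3  79. ]
yel [329.6 167. ] 34 [ 541.3 -328.9   70. ]
yel [319.1 187.4] 12 [ 520.9 -226.2   70. ]
yel [288.4 213.1] 22 [531.2 -94.3  70. ]
```

Both screws are at their stops. Next I bring the key back to the stand.

```bash
python3 steer.py '0 0 0 -3.7 -40 0 0;0 0 0 -3.7 -40 0 0;0 0 0 -3.7 -40 0 0;0 0 0 -3.7 -40 0 0;0 0 0 -3.7 -40 0 0'|head -1;python3 steer.py '0 0 0 -3.7 -40 0 0;0 0 0 -3.7 -40 0 0;0 0 0 -3.7 -40 0 0;0 0 0 -3.7 -40 0 0;0 0 0 -3.7 -40 0 0'|head -1;python3 steer.py '0 0 0 0 0 0 0;0 0 0 0 0 0 0;0 0 0 0 0 0 0'|head -1; python3 -c "
from h import *
togo([539.7,180.9,190],-.075)
import h
im=r.grab_frame('side')
b=cv2.resize(im[200:340,140:280,::-1],(560,560),interpolation=cv2.INTER_CUBIC);cv2.imwrite('pics/side2.png',b)"; python3 snap.py w16
```

```text
clock: 17.92
clock: 18.33
clock: 18.58
rotvec [ 0.001  0.    -0.001]
rotvec [ 0.000e+00 -1.000e-03  3.141e+00]
shift now-axes [ 1.3 -0.1 35.2] in goal axes [-1.3  0.1 35.2] (2nd yaw) q6 1.97
```

View pics/w16.png

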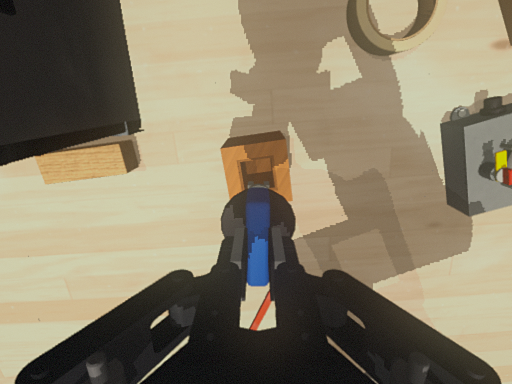

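The view is almost the same as after the pick-up: key centred at column 258 and hole at (258,170). I lower it.

```bash
python3 steer.py '0 0 0 1.3 0 15 0;0 0 0 0 0 15 0;0 0 0 0 0 5 0;0 0 0 0 0 0 0;0 0 0 0 0 0 0'|head -1;python3 tq.py; python3 steer.py '0 0 0 0 0 6 0;0 0 0 0 0 6 0;0 0 0 0 0 6 0;0 0 0 0 0 0 0'|head -1;python3 tq.py;
```

```text
clock: 19.1
F [ 0.6 -0.8 -1.2] T [-0.016  0.    -0.051] pos [540.  180.  190.5] yaw -0.08 clk 19.1
clock: 19.43
F [ 0.6 -0.3 -1.8] T [-0.015  0.034  0.01 ] pos [539.2 180.6 171.1] yaw -0.079 clk 19.4333
```

```bash
python3 steer.py '0 0 0 0 0 12 0;0 0 0 0 0 12 0;0 0 0 0 0 12 0;0 0 0 0 0 12 0;0 0 0 0 0 0 0'|head -1;python3 tq.py; python3 steer.py '0 0 0 0 0 6 0;0 0 0 0 0 3 0;0 0 0 0 0 0 0;0 0 0 0 0 0 0'|head -1;python3 tq.py
```

```text
clock: 19.85
F [ 0.1  0.2 -2.3] T [0.01  0.033 0.053] pos [538.1 180.2 121.2] yaw -0.079 clk 19.85
clock: 20.18
F [ 0.2  1.  -1. ] T [ 0.026 -0.011  0.045] pos [540.1 180.9 115.5] yaw -0.079 clk 20.1833
```

Slipping in freely. I lower the last few millimetres until contact.

```bash
python3 steer.py '0 0 0 0 0 2 0;0 0 0 0 0 0 0;0 0 0 0 0 0 0'|head -1;python3 tq.py; python3 steer.py '0 0 0 0 0 1 0;0 0 0 0 0 0 0;0 0 0 0 0 0 0'|head -1;python3 tq.py
```

```text
clock: 20.43
F [-0.3  0.1 -1.8] T [ 0.015 -0.032  0.005] pos [540.  180.8 113.6] yaw -0.079 clk 20.4333
clock: 20.68
F [-0.3 -0.1 -1.5] T [-0.03   0.011  0.011] pos [539.9 180.8 112.4] yaw -0.079 clk 20.6833
```

```bash
python3 steer.py '0 0 0 0 0 1 0;0 0 0 0 0 0 0;0 0 0 0 0 0 0'|head -1;python3 tq.py; python3 steer.py '0 0 0 0 0 0 0.4;0 0 0 0 0 0 0.4;0 0 0 0 0 0 0.4;0 0 0 0 0 0 0.4;0 0 0 0 0 0 0.4'|tail -2;python3 tq.py; python3 steer.py '0 0 0 0 0 -8 0.5;0 0 0 0 0 -20 0.6;0 0 0 0 0 -35 0.6;0 0 0 0 0 -35 0.6;0 0 0 0 0 0 0.8'|tail -2;python3 tq.py; python3 snap.py w17; python3 meas.py w17;python3 -c "
from h import *
ps=r.camera_params('side');im=r.grab_frame('side')
for ce,a,q in blobs(im,'blue',30):
    print(ce.round(1),a,onplane(ps,ce,100).round(1),np.round(q[1],1))
from rig import r
im0=cv2.imread('pics/side0.png')[:,:,::-1].copy()
for ce,a,q in blobs(im0,'blue',30): print('before',ce.round(1),a,np.round(q[1],1))
"
```

```text
clock: 20.93
F [-3.4 -1.5  7.8] T [-0.306  0.481  0.051] pos [539.9 180.7 112.2] yaw -0.079 clk 20.9333
opening: 0.403
grasp_force: 0.0
F [-0.5 -0.5 -0.2] T [-0.007  0.007  0.033] pos [539.9 180.8 111.3] yaw -0.079 clk 21.35
opening: 0.726
grasp_force: 0.0
F [ 0.8 -0.2  1.8] T [0.049 0.009 0.001] pos [543.4 182.  216.6] yaw -0.079 clk 21.7667
w17 yel [507.4 167.1] 146 [21.  8.] [531.8 -93.3  70. ]
w17 blue [260.1 174.9] 92 [18. 11.] [554.1 178.9 107. ]
w17 blue [263.  191.1] 23 [8.5 4.7] [537.5 177.3 107. ]
[111.4  79.5] 645 [1449.6 -400.2  100. ] [42.3 38.6]
[133.4 232.5] 654 [733.7 169.4 100. ] [34.1 36.9]
[107.9 240.9] 31 [755.7 215.4 100. ] [5. 6.]
before [111.4  79.7] 641 [42.6 38.5]
before [133.2 232.3] 660 [33.8 37.4]
```

```bash
python3 -c "
from h import *
im=r.grab_frame('side'); im0=cv2.imread('pics/side0.png')[:,:,::-1]
for n,i in (('before',im0),('now',im)):
    i=np.roll(np.ascontiguousarray(i),-120,0)
    for ce,a,q in blobs(i,'blue',30):
        if 180<ce[0]<240: print(n,ce+[0,120],a,q)
togo([528.7,-160,221],.21)
import pickle
p,im=pickle.load(open('w2.pkl','rb'))
# cover outline centre: bright grey region in w2
H,S,V=cv2.split(cv2.cvtColor(im,cv2.COLOR_RGB2HSV));m=((S<50)&(V>115)).astype(np.uint8);m[:130]=0;m[205:]=0;m[:,:200]=0;m[:,360:]=0
m=cv2.morphologyEx(m,cv2.MORPH_OPEN,np.ones((5,5)))
k,l,st,ce=cv2.connectedComponentsWithStats(m);i=1+np.argmax(st[1:,4]);x,y,w,h=st[i,:4];print(st[i],onplane(p,(x+w/2-.5,y+h/2-.5),65),onplane(p,(x+w/2,y),65)-onplane(p,(x+w/2,y+h),65))
print('hole',onplane(p,(279.5,168),61))
"
```

```text
before [208.81971831 276.67605634] 355 ((208.191162109375, 156.51470947265625), (31.041244506835938, 13.376890182495117), 30.963756561279297)
now [208.58855586 276.70299728] 367 ((207.95126342773438, 156.5758056640625), (31.544193267822266, 13.518939971923828), 32.735225677490234)
rotvec [-0.    -0.001 -0.289]
rotvec [-1.000e-03  0.000e+00  2.852e+00]
shift now-axes [ 15.8 340.6 -11.2] in goal axes [  82.  -331.   -11.1] (2nd yaw) q6 1.97
[ 235  139   91   56 3987] [ 529.64506637 -161.11848463   65.        ] [53.84675634 12.96307412  0.        ]
hole [ 527.17313312 -161.52701947   61.        ]
```

The key is back exactly as it was. Next the cover: I go above it, with the tool y axis along the box x axis (yaw -1.36).

```bash
python3 steer.py '0 0 0 2 40 0 1;0 0 0 2 40 0 1;0 0 0 2 40 0 1;0 0 0 2 40 0 1;0 0 0 2 40 0 1'|head -1;python3 steer.py '0 0 0 2 40 0 1;0 0 0 2 40 0 1;0 0 0 2 40 0 1;0 0 0.124 0 20 0 1;0 0 0.124 0 0 0 1'|head -1;python3 steer.py '0 0 0.124 0 0 0 1;0 0 0.124 0 0 0 1;0 0 0.124 0 0 0 1;0 0 0.124 0 0 0 1;0 0 0.124 0 0 0 1'|head -1;python3 steer.py '0 0 0.124 0 0 0 1;0 0 0.124 0 0 0 1;0 0 0.124 0 0 0 1;0 0 0.04 0 0 0 1;0 0 0 0 0 0 1'|head -1;python3 steer.py '0 0 0 0 0 0 1;0 0 0 0 0 0 1'|head -1; python3 -c "
from h import *
togo([530.2,-160.8,130],-1.36)"; python3 snap.py w18; python3 meas.py w18
cat > cov.py <<'E'
import sys,pickle
from h import *
p,im=pickle.load(open(sys.argv[1]+'.pkl','rb'));z=float(sys.argv[2])
m=cv2.inRange(cv2.cvtColor(im,cv2.COLOR_RGB2HSV),(0,0,115),(179,50,255))
m[260:]=0; m=cv2.morphologyEx(m,cv2.MORPH_OPEN,np.ones((5,5)))
k,l,st,ce=cv2.connectedComponentsWithStats(m)
for i in range(1,k):
    if st[i,4]>1000:
        x,y,w,h=st[i,:4]; print(st[i],'c',onplane(p,(x+w/2-.5,y+h/2-.5),z).round(1),'w',np.linalg.norm(onplane(p,(x,y+h/2),z)-onplane(p,(x+w,y+h/2),z)).round(1),'h',np.linalg.norm(onplane(p,(x+w/2,y),z)-onplane(p,(x+w/2,y+h),z)).round(1))
E
python3 cov.py w18 65
```

```text
clock: 22.33
clock: 22.75
clock: 23.17
clock: 23.58
clock: 23.75
rotvec [0.001 0.001 0.003]
rotvec [-1.000e-03  2.000e-03 -3.139e+00]
shift now-axes [ 1.9 -1.5 78.6] in goal axes [-1.9  1.4 78.6] (2nd yaw) q6 2.63
w18 red [256.6 117. ] 89 [ 4. 17.] [ 541.9 -220.8   83. ]
w18 red [257.2 233.1] 56 [ 4. 14.] [ 515.3 -100.4   83. ]
w18 yel [277.9   4.3] 108 [11. 20.] [ 543.8 -320.    70. ]
w18 yel [274.9 115.6] 218 [11. 19.] [ 524.2 -225.2   70. ]
w18 yel [241.2 227.9] 151 [ 8. 18.] [533.1 -96.4  70. ]
[ 201    0   30   68 1330] c [ 595.2 -285.9   65. ] w 28.1 h 57.3
[ 255   58   61   28 1301] c [ 523.8 -267.5   65. ] w 59.2 h 25.3
[ 232  134   51   79 3329] c [ 528.9 -162.1   65. ] w 55.3 h 89.0
[ 150  184   89   76 3925] c [587.6 -90.3  65. ] w 102.9 h 96.9
[ 407  186   52   74 1193] c [ 316.7 -147.    65. ] w 61.8 h 97.3
[   0  205   24   55 1116] c [799.  -29.9  65. ] w 29.7 h 76.4
```

```bash
python3 steer.py '0 0 0.003 2.2 -1.5 30 1;0 0 0 0 0 30 1;0 0 0 0 0 18 1;0 0 0 0 0 0 1;0 0 0 0 0 0 1'|head -1;python3 tq.py; python3 steer.py '0 0 0 0 0 20 1;0 0 0 0 0 20 1;0 0 0 0 0 10 1;0 0 0 0 0 0 1'|head -1;python3 tq.py; python3 steer.py '0 0 0 0 0 4 1;0 0 0 0 0 4 1;0 0 0 0 0 0 1;0 0 0 0 0 0 1;0 0 0 0 0 0 1'|head -1;python3 tq.py;python3 -c "
from h import *
togo([530.2,-160.8,68],-1.36)"
```

```text
clock: 24.22
F [ 0.5 -0.7  0.4] T [-0.035  0.021 -0.041] pos [ 530.3 -161.1  130.8] yaw -1.362 clk 24.2167
clock: 24.55
F [0.4 1.1 0.8] T [ 0.014  0.019 -0.009] pos [ 530.3 -161.1   80.8] yaw -1.362 clk 24.55
clock: 24.97
F [ 0.   0.2 -0.1] T [-0.033  0.038 -0.005] pos [ 531.2 -161.3   73.9] yaw -1.362 clk 24.9667
rotvec [-0.001 -0.    -0.002]
rotvec [-1.000e-03  1.000e-03  3.139e+00]
shift now-axes [-0.7  0.9  5.9] in goal axes [ 0.7 -0.9  5.9] (2nd yaw) q6 2.64
```

```bash
python3 steer.py '0 0 0 0 0.5 3 1;0 0 0 0 0 2.5 1;0 0 0 0 0 0 1;0 0 0 0 0 0 1'|head -1;python3 tq.py; python3 steer.py '0 0 0 0 0 0 0.72;0 0 0 0 0 0 0.72;0 0 0 0 0 0 0.72;0 0 0 0 0 0 0.72' 35|tail -2;python3 tq.py;python3 steer.py '0 0 0 0 0 0 0.6;0 0 0 0 0 0 0.6;0 0 0 0 0 0 0.6' 35|tail -2;python3 tq.py
```

```text
clock: 25.3
F [ 0.2 -0.4 -0.4] T [0.02  0.017 0.004] pos [ 530.2 -161.3   67.6] yaw -1.362 clk 25.3
opening: 0.716
grasp_force: 0.0
F [-0.2 -0.1 -0. ] T [-0.012  0.055  0.002] pos [ 530.4 -161.4   67.9] yaw -1.362 clk 25.6333
opening: 0.599
grasp_force: 0.0
F [ 0.9 -0.3 -0.4] T [-0.016  0.038 -0.036] pos [ 530.4 -161.4   67.9] yaw -1.362 clk 25.8833
```

```bash
python3 steer.py '0 0 0 0 0 0 0.56;0 0 0 0 0 0 0.56' 35|tail -2;python3 tq.py;python3 snap.py w19; python3 -c "
from h import *
import pickle
p,im=pickle.load(open('w19.pkl','rb'))
g=cv2.cvtColor(im,cv2.COLOR_RGB2GRAY)
for y in (190,200,210,220,230,240): print(y,g[y,150:370:4])"
```

```text
opening: 0.558
grasp_force: 0.0
F [ 0.1 -1.1  0.6] T [0.012 0.002 0.043] pos [ 530.4 -161.3   67.9] yaw -1.362 clk 26.05
190 [152 153 148 154 109 108 106 108 104 107  91  93  94  93  93  93  94 145
 156 155 154 155 135 133 135 134 134 121 123 132 135 135 132 134 135 133
 134 133 110  91  91  92  89  90  92  88  91  91  90  94  93 125 128 127
 128]
200 [152 153 150 152 134 105 109 104 106 107  96  93  91  94  91  91 151 154
 132 135 134 136 135 136 138 138 140 110 110 136 137 136 134 136 136 135
 133 132 134 120  91  93  91  93  93  93  90  90  92  92  92 127 128 125
 129]
210 [153 152 151 152 157 105 106 106 105 106 106  93  95  93  90  91 133 134
 133 136 135 136 135 137 135 135 137 139 138 134 134 134 135 135 136 134
 136 132 133 131  89  90  92  91  92  91  94  91  91  95  93 145 146 144
 130]
220 [213 213 211 215 165 104 107 107 105 106 105  92  92  92  93  90 136 137
 135 135 135 134 134 135 135 134 133 134 136 132 131 133 134 134 133 133
 133 132 134 131  92  93  92  91  92  91  93  94  95  94 119 145 144 146
 147]
230 [215 213 169 154 153 115 105 106 106 102 103 106 108  95  82  78  60 134
 135 134 136 135 135 135 134 132 134 130 134 134 133 133 134 135 134 135
 136 136  58  84  81  92  90  93  92  91  94  94  96  95 146 145 146 146
 145]
240 [215 212 217 158 159 158 105 104 106 106 102  48  60  89  88  44  43 138
 135 134 134 136 138 137 134  51  85 120 122  50  52 136 137 135 135 136
 136 132  50  49  86  86  44  43 104 104 104 106  94  93 145 144 146 146
 143]
```

The fingers closed to 47 mm with no contact, and the image shows the tips passing over the cover's edges. So at this opening they sit farther back than assumed, and I reopen and go lower while watching the force.

```bash
python3 steer.py '0 0 0 0 0 0 1;0 0 0 0 0 0 1;0 0 0 0 0 0 1;0 0 0 0 0 0 1;0 0 0 0 0 0 1' 35|tail -2;python3 tq.py; for i in 1 2; do python3 steer.py '0 0 0 0 0 2 1;0 0 0 0 0 0 1;0 0 0 0 0 0 1'|head -1;python3 tq.py; done
```

```text
opening: 1.001
grasp_force: 0.0
F [-1.1  0.3 -0.3] T [-0.01  -0.017 -0.053] pos [ 530.4 -161.3   67.9] yaw -1.362 clk 26.5167
clock: 26.77
F [-0.6  0.7 -0.8] T [-0.027 -0.005  0.012] pos [ 530.2 -161.3   65.7] yaw -1.362 clk 26.7667
clock: 27.02
F [-0.9  0.5 -0.3] T [-0.03  -0.013 -0.065] pos [ 530.3 -161.3   63.7] yaw -1.362 clk 27.0167
```

```bash
for i in 1 2; do python3 steer.py '0 0 0 0 0 2 1;0 0 0 0 0 0 1;0 0 0 0 0 0 1'|head -1;python3 tq.py; done; python3 steer.py '0 0 0 0 0 0 0.74;0 0 0 0 0 0 0.74;0 0 0 0 0 0 0.74' 30|tail -2;python3 tq.py;python3 steer.py '0 0 0 0 0 0 0.65;0 0 0 0 0 0 0.65;0 0 0 0 0 0 0.65' 30|tail -2;python3 tq.py
```

```text
clock: 27.27
F [-0.1 -0.6  0.9] T [-0.007 -0.039 -0.03 ] pos [ 530.3 -161.3   61.7] yaw -1.362 clk 27.2667
clock: 27.52
F [ 0.4 -0.3  0.5] T [-0.067  0.035  0.021] pos [ 530.3 -161.3   59.8] yaw -1.362 clk 27.5167
opening: 0.741
grasp_force: 0.0
F [-0.1 -0.8 -0.7] T [-0.042  0.025  0.015] pos [ 530.4 -161.3   59.9] yaw -1.362 clk 27.7667
opening: 0.648
grasp_force: 1.5
F [-1.9 -0.7  2.8] T [-0.069  0.414  0.014] pos [ 530.1 -161.4   60. ] yaw -1.362 clk 28.0167
```

```bash
python3 steer.py '0 0 0 0 0 0 0.85;0 0 0 0 0 0 0.85;0 0 0 0 0 0 0.85' 30|tail -2;python3 tq.py; for i in 1 2 3; do python3 steer.py '0 0 0 0 0 2 0.85;0 0 0 0 0 0 0.85;0 0 0 0 0 0 0.85'|head -1;python3 tq.py; done; python3 steer.py '0 0 0 0 0 0 0.74;0 0 0 0 0 0 0.74;0 0 0 0 0 0 0.74' 30|tail -2;python3 tq.py;python3 steer.py '0 0 0 0 0 0 0.66;0 0 0 0 0 0 0.66;0 0 0 0 0 0 0.66' 30|tail -2;python3 tq.py
```

```text
opening: 0.847
grasp_force: 0.0
F [ 0.9  0.6 -0.6] T [ 0.07  -0.009  0.006] pos [ 530.6 -161.3   59.9] yaw -1.362 clk 28.2667
clock: 28.52
F [ 0.2 -0.2  0.7] T [-0.003 -0.046 -0.088] pos [ 530.3 -161.3   57.7] yaw -1.362 clk 28.5167
clock: 28.77
F [ 0.2 -0.6  0.5] T [ 0.005  0.053 -0.018] pos [ 530.3 -161.3   55.7] yaw -1.362 clk 28.7667
clock: 29.02
F [0.2 0.1 0.3] T [-0.013  0.01  -0.032] pos [ 530.3 -161.3   53.7] yaw -1.362 clk 29.0167
opening: 0.739
grasp_force: 0.0
F [-0.4 -0.6  0.5] T [-0.019 -0.073  0.028] pos [ 530.4 -161.3   53.9] yaw -1.362 clk 29.2667
opening: 0.664
grasp_force: 12.9
F [-1.5 -0.1  3.3] T [ 0.061  0.246 -0.031] pos [ 530.4 -161.4   54.1] yaw -1.362 clk 29.5167
```

The grip is now solid on the sides (0.664, 13 N). I firm it up and then lift a little.

```bash
python3 steer.py '0 0 0 0 0 0 0.3;0 0 0 0 0 0 0.3;0 0 0 0 0 0 0.3;0 0 0 0 0 0 0.3' 55|tail -2;python3 tq.py
```

```text
opening: 0.641
grasp_force: 56.0
F [-3.2  0.8 10.6] T [0.126 0.632 0.054] pos [ 530.4 -161.3   54.6] yaw -1.362 clk 29.85
```

```bash
python3 steer.py '0 0 0 0 0 -2 0.3;0 0 0 0 0 -2 0.3;0 0 0 0 0 -3 0.3;0 0 0 0 0 -3 0.3;0 0 0 0 0 0 0.3'|tail -2;python3 tq.py; python3 steer.py '0 0 0 0 0 0 0.3;0 0 0 0 0 0 0.3'|tail -2;python3 tq.py; python3 snap.py w20; python3 cov.py w20 75
```

```text
opening: 0.634
grasp_force: 58.0
F [-0.3 -0.8 -1. ] T [ 0.022 -0.03  -0.011] pos [ 530.7 -161.5   64.4] yaw -1.362 clk 30.2667
opening: 0.64
grasp_force: 58.0
F [-0.2 -0.5 -0.9] T [-0.056  0.031  0.022] pos [ 530.3 -161.3   63.8] yaw -1.362 clk 30.4333
[ 151    0   53   56 2020] c [ 585.8 -261.3   75. ] w 22.6 h 21.4
[ 225    0  116   83 6374] c [ 540.7 -265.4   75. ] w 50.0 h 32.4
[ 216   92   97   21 1410] c [ 543.1 -239.1   75. ] w 44.4 h 9.2
[ 206  173  104   87 7354] c [ 534.3 -182.9   75. ] w 54.4 h 49.8
[ 410  228   70   32 1714] c [ 430.8 -187.8   75. ] w 39.2 h 20.4
```

```bash
python3 steer.py '0 0 0 0 0 -10 0.3;0 0 0 0 0 -15 0.3;0 0 0 0 0 -20 0.3;0 0 0 0 0 -20 0.3;0 0 0 0 0 -15 0.3'|tail -2; python3 steer.py '0 0 0 0 0 -10 0.3;0 0 0 0 0 0 0.3;0 0 0 0 0 0 0.3;0 0 0 0 0 0 0.3;0 0 0 0 0 0 0.3'|tail -2;python3 tq.py; python3 snap.py w21; python3 meas.py w21; python3 - <<'E'
from h import *
import pickle
for n in ('w20','w21'):
    p,im=pickle.load(open(n+'.pkl','rb'));g=cv2.cvtColor(im,cv2.COLOR_RGB2GRAY)
    for y in (180,200,215): print(n,y,g[y,190:326:4])
ps=r.camera_params('side');im=r.grab_frame('side')
for c in('red','yel'):
  for ce,a,q in blobs(im,c,5):
    if 250<ce[0]<350 and 150<ce[1]: print(c,ce.round(1),a)
print(r.sense()['tcp_rot'],r.sense()['qvel'].round(3))
E
```

```text
opening: 0.638
grasp_force: 58.2
opening: 0.64
grasp_force: 58.2
F [ 0.9  0.6 -0.9] T [0.013 0.037 0.032] pos [ 529.6 -161.1  152.8] yaw -1.362 clk 31.3167
w21 red [257.4 124.5] 133 [ 6. 21.] [ 541.7 -221.1   83. ]
w21 yel [279.9 122.8] 335 [14. 24.] [ 524. -225.   70.]
w20 180 [ 93  90  92 106 105 109 127 104  88 110 114 139 161 144 148 146 147 146
 148 145 146 145 139 119 109 103  90  93  95 104  92  89  89  89]
w20 200 [ 91  91  95  92  91 121 154 153 152 154 154 135 136 133 134 134  42 119
  84 133 133 133 134 133 133 134 133 134 132 101  92  90  90  91]
w20 215 [ 93  93  91  92 145 154 135 132 134 137 135 136 135 137 136 138 138 140
 136 135 136 137 135 132 135 135 135 132 133 133  98  93  93  91]
w21 180 [149 148 101 105 104 102 104 103 103 106 110 134 157 138 142 143 142 142
 141 141 141 139 135 111 106 100  86  88  90  87  88  95  94 141]
w21 200 [153 133 109 104 106 117 148 150 150 148 149 132 129 128 128 130  98 133
 107 128 129 127 130 129 129 128 129 128 128  99  98  99 100 140]
w21 215 [ 72  69 132 155 131 151 131 132 134 132 131 132 132 130 129 130 135 134
 131 130 130 131 131 132 131 130 130 129 129 129 101  99 114 136]
red [311.6 183.4] 5
red [296.6 210.6] 26
yel [329.9 167.2] 30
yel [318.9 187.6] 10
yel [288.2 213. ] 26
[ 3.14003577e+00  8.49792827e-04 -1.36219005e+00] [ 0.001 -0.004 -0.003  0.001 -0.    -0.001]
```

The cover is held and looks the same in both views, about 99 mm above its seat. Both screws are at their stops and the key is back in its stand. I hand in.

```bash
python3 steer.py '0 0 0 0 0 -1 0.3;0 0 0 0 0 0 0.3;0 0 0 0 0 0 0.3;0 0 0 0 0 0 0.3'; python3 -c "
from rig import r
print(r.sign_off())"
```

```text
clock: 31.75
eef_pos: [530.4, -161.3, 154.8]
tcp_rot: [3.142, 0.0, -1.362]
contact_force: [0.1, -0.4, 0.0]
opening: 0.641
grasp_force: 58.2
the job is handed in; nothing more can be done
None
```

The job is handed in at 31.75 s: the key turned both screws to their stops and is back upright in its stand, and the gripper holds the cover still and level about 10 cm above its seat.

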